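Fetch a cover from the latched case and close the instrument housing

TASK

The blue instrument housing stands open; its cover is in the dark case. Swing the case's red latch lever all the way clear of the lid, then open the lid by its orange tab until it stands upright by itself, lift the blue cover out by its knob and set it down gently, not dropped, on the housing's rim so that it is fully seated and level. Leave the case open with the latch clear, and do not shift the housing or disturb the other parts on the bench.

Things in the scene. Friction and masses are not known exactly. Their poses are not given: they have to be found in the camera images.
- case: dark grey open-topped case fixed to the bench, 180 (x) x 200 (y) x 85 mm high, walls 5 mm, inner floor (white foam) 9 mm up. Origin: centre of its underside; its x axis points from the front wall (latch, lid tab) to the rear wall (hinge), z up. It stands left or right of the robot's centre line, turned by up to 0.2 rad
- latch (a joint): angle (rad) of the red latch lever about a vertical pivot on the case's front wall: at 0 it points along the case's +x, over the lid, holding it shut; it grows to 2.0 (stop) as the lever swings counterclockwise seen from above. At 1.57 it points along the case's +y, in front of the lid and clear of it. Starts between 0 and 0.3; stays where it is left
- latch_pivot (a point): point on the latch's vertical pivot axis (case frame x -110, y 45 mm), 128 mm above the bench, as high as the knob's grip point
- latch_knob (a point): grip point of the upright red knob at the lever's end, 65 mm from the pivot axis: a cylinder 20 mm in diameter and 40 mm high (from 106 to 146 mm above the bench); this point is on its axis, 128 mm above the bench
- lid (a joint): angle (rad) of the lid: 0 shut, 1.57 upright, stop at 1.9; a stiff hinge keeps it where it is left. The latch physically blocks it until swung clear
- lid_hinge (a point): middle of the lid's hinge axis, at the top of the case's rear wall, 85 mm above the bench; the axis runs along the case's y
- lid_tab (a point): grip point on the orange lift tab sticking out 48 mm forward from the lid's front edge: 24 mm wide (case y), 10 mm thick. The point is 34 mm out from that edge, 214 mm from the hinge axis, 45 mm to the case's -y side of the middle, 89 mm above the bench when shut. Pinched by its sides, the tab can turn between the pads as the lid swings. Lid: dark grey, 180 x 200 x 8 mm
- cover: blue round cover, loose, knob up in the case, about 350 g. From below: aluminium plug, 84 mm in diameter widening to 93 mm, 10 mm high; flange 116 mm in diameter, 8 mm thick; knob 36 mm in diameter, 38 mm high. Origin: centre of the plug's underside; z up through the knob; flange underside 10 mm, flange top 18 mm, knob top 56 mm above the origin
- housing: blue round instrument housing, open at the top, about 1.6 kg, loose on the bench: body 110 mm in outer diameter, 100 mm in inner diameter, 95 mm high, on a steel foot 128 mm in diameter; two side ports reach 73 mm out along its +y and -y, 45 mm up. Origin: centre of its underside
- housing_rim (a point): centre of the housing's mouth, level with the rim, 95 mm above the bench. With the cover seated, the cover's origin is 10 mm below this point
- finished_unit: bystander: teal housing with its cover already on, 141 mm high, 128 mm across the foot; origin at the centre of its underside
- bellows_a: bystander: ribbed steel bellows standing upright, 36 mm in diameter, 82 mm high; origin at the centre of its underside
- bellows_b: bystander: a second such bellows
- sleeve: bystander: steel sleeve standing upright, 44 mm in diameter, 60 mm high; origin at the centre of its underside
- gasket: bystander: flat dark steel ring, 120 mm in diameter, 6 mm thick, lying on the bench; origin at the centre of its underside
- wrench: bystander: steel wrench 180 mm long lying on the bench

How it is judged:
By the outcome, as a careful person would: the job done as asked, in the order asked, and still so for the second after the job is handed in, with the robot touching nothing.
It also fails if it takes over 69 s, if anything falls off the work surface, if the arm or the gripper's body presses on something with over 40 N, if the wrist force passes 120 N, or if a joint passes its speed limit or range.

ROBOT

A 6-joint arm with a two-finger parallel gripper is mounted at the origin on the work surface. World frame = base frame: x ahead of the robot, y to its left, z up, the work surface at z = 0. Lengths are in mm, angles in degrees, forces in N, time in s.
With the tool pointing down it reaches from about 350 to 850 mm from the base axis. Payload 8.1 kg.
Tool frame: the origin (TCP) lies between the finger pads; the fingertips stand ctrl.tcp_to_tips ahead of it and the grasp point (between the pads) lies 6 mm ahead of it (ctrl.tcp_to_tips is the distance from the TCP to the fingertips, in mm); z points along the fingers, y is the line along which they close (so a half turn about z gives the same grasp; the last joint's range is limited). The gripper opens to 85 mm and grips with 20 to 120 N. Pads are 22 mm wide; open, the fingers measure 114 mm over their backs; the gripper's body (76 mm by 85 mm) begins 54 mm behind the grasp point. The pads swing forward as they close: fully open they stand 13 mm farther back than shut.
Start: joints at [64.378, 7.471, 85.268, -0, 87.261, -4.893], TCP at [212.354, 561.17, 256.292] pointing down, gripper open.
Joint ranges: [-169.43, 169.43], [-51.17, 129.36], [1.28, 143.12], [-76.62, 256.62], [0, 156.53], [-152.29, 152.29]. Speed limits (degrees/s): [136.94, 136.94, 159.86, 180, 180, 180].

INTERFACE

Orientations are given as [roll, pitch, yaw] about the fixed x, y, z axes, in that order (R = Rz(yaw) Ry(pitch) Rx(roll)).
In Python, from workcell import ctrl gives the robot as it stands.
- The arm moves only by the tool carry_out, never from a script. Its arguments are lists of equal length, an entry for each row: "linear": the shift along the tool's x, y, z as a fraction of full scale, a list of three; "dr": the turn, a rotation vector about the tool's x, y, z as a fraction of full scale, a list of three. In form: {"linear": [[dx, dy, dz], ...], "dr": [[wx, wy, wz], ...]}. A call has 1 to 8 rows; each row shifts and turns the commanded pose from where the row before left it, along the tool's axes as they then stand; what a row does not reach is not made up. Full scale, the value 1, is 0.04 m for a shift and 4 degrees for a turn. A row lasts 1/12 s, in which the tool goes at most 41.7 mm and 7.16 degrees, less where a joint would pass 70% of its speed; a pose out of reach is approached as far as the arm can. A call with a number of a shift or a turn outside -1 to 1 is refused whole. A call with a gripper value outside its range is refused whole. "gripper" is the closure, from -1 (fully open) to 1 (shut), set as the call begins (left out, the last holds). The fingers move at their own pace and stop on an object; "grip_force" is the grip in N (left out, the last holds). Time passes only in rows, so rows that do not move let the fingers close. It gives the time, the measured TCP pose, the force, the opening and the grip force at its end, in the units of the state.
- ctrl.sense(): the state, without advancing time (a new reading comes with each control period).
- ctrl.read_camera(name): name is "side" or "top" or "wrist"; returns the picture (420x560x3 uint8, red, green, blue); there is no depth.
- ctrl.calibration(name): a dict with "fx", "fy", "cx", "cy" (pixels), "T" (4x4, takes a point from camera to world coordinates); the wrist camera has in their place "tool_from_camera" (4x4, takes a point from camera to tool coordinates, whose origin is the TCP and whose axes are the flange's). Camera axes: x right, y up, looking along -z (the intrinsics and any distortion apply to the point x, -y, -z); pixel columns grow to the right and rows downward; lengths in mm; the calibration is good to about 2 mm. A picture is of the moment at which its call begins: read the wrist's pose just before it. calibration takes no time and is no camera call.
- ctrl.hand_in(): hands the job in; it is judged then, once.
The state is a dict: "time_s": time; "q": joint angles; "joint_vel": joint speeds; "joint_efforts": joint torques, N m; "position": TCP position; "tool_rot": TCP orientation; "force": force on the tool from outside, world axes, zero at the start; "ft_torque": the same for the moment, N m; "finger_gap": opening from 0.0 (shut) to 1.0 (fully open); "grip_force": force on a finger pad.
Only numpy, scipy, OpenCV 4.12 (cv2) and the standard library are available. Lean on these libraries where they do the work, as an engineer would, in place of code of your own. Each camera call takes 0.05 s, during which the arm holds its last target. There are 200 camera calls.

## Working session

There is one attempt and no reset: what is moved stays moved. The work goes in short steps, Python scripts to look and compute and a tool call to move; the robot and the scene stay as the last step left them, time stands still between calls to the robot, and variables do not carry over. Pictures are saved under pics/ and viewed, at most 10 in all, crops included, and the job is handed in when it is done.

Besides the shell and the picture viewer there is one more tool, called after "Emit:" as a command line: name --argument value ..., lists and objects as JSON in quotes. carry_out: Moves the arm, as the interface text tells. Its arguments: {"type":"object","properties":{"linear":{"type":"array","items":{"type":"array","items":{"type":"number"}}},"dr":{"type":"array","items":{"type":"array","items":{"type":"number"}}},"gripper":{"type":"number"},"grip_force":{"type":"number"}},"required":["linear","dr"]}

```bash
ls; mkdir -p pics; python3 - <<'E'
from workcell import ctrl
import cv2
print(ctrl.sense(), ctrl.tcp_to_tips)
for n in ("side","top"):
    im=ctrl.read_camera(n); cv2.imwrite(f"pics/{n}0.png",im[:,:,::-1]); print(n,ctrl.calibration(n))
print(ctrl.calibration("wrist"))
E
```

```text
pics
{'time_s': 0.0, 'q': array([ 6.43765999e+01,  7.51394909e+00,  8.53303135e+01, -9.74936226e-04,
        8.72618149e+01, -4.89325809e+00]), 'joint_vel': array([ 0.02056568, -0.03404524, -0.01181339,  0.04854018, -0.05980353,
       -0.04504985]), 'joint_efforts': array([ 7.00832697e-04, -5.69386089e+01, -5.00570726e+01,  9.58537203e-05,
        1.44327982e-02, -1.32480599e-05]), 'position': array([212.14469078, 560.69718019, 255.24656501]), 'tool_rot': array([-1.79894226e+02, -8.07817790e-03,  1.59269898e+02]), 'force': array([-0.45790752, -0.54225818,  0.17408735]), 'ft_torque': array([0.03942835, 0.01083488, 0.03066651]), 'grip_force': 0.0, 'finger_gap': 0.9993751995595039} 25.0
side {'fx': 405.3483694181024, 'fy': 405.3483694181024, 'cx': 288.65687881382394, 'cy': 208.20477713273246, 'T': array([[ 6.63906746e-01,  5.48017765e-01, -5.08826456e-01,
         1.39470778e+01],
       [-7.47808134e-01,  4.89516716e-01, -4.48504603e-01,
        -5.12031638e+02],
       [ 3.29056539e-03,  6.78269794e-01,  7.34805592e-01,
         9.34585371e+02],
       [ 0.00000000e+00,  0.00000000e+
[... 262 characters left out ...]
01,  2.72698290e-02, -1.88738236e-03,
         1.95406619e-01],
       [ 6.63100062e-04,  9.32171664e-02,  9.95645580e-01,
         1.45206481e+03],
       [ 0.00000000e+00,  0.00000000e+00,  0.00000000e+00,
         1.00000000e+00]])}
{'fx': 370.9071405815044, 'fy': 370.9071405815044, 'cx': 279.54339269251585, 'cy': 209.29786674380296, 'tool_from_camera': array([[-3.53966281e-04,  9.64643083e-01,  2.63559477e-01,
         6.82160452e+01],
       [ 9.99998637e-01,  7.66413005e-04, -1.46209580e-03,
        -2.75935791e-01],
       [-1.61239601e-03,  2.63558601e-01, -9.64642039e-01,
        -1.17650124e+02],
       [ 0.00000000e+00,  0.00000000e+00,  0.00000000e+00,
         1.00000000e+00]])}
```

View pics/top0.png

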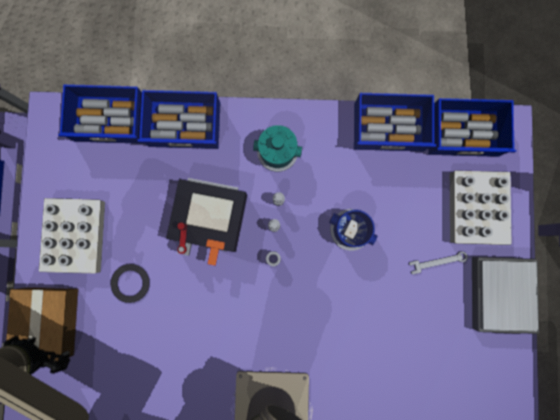

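View pics/side0.png

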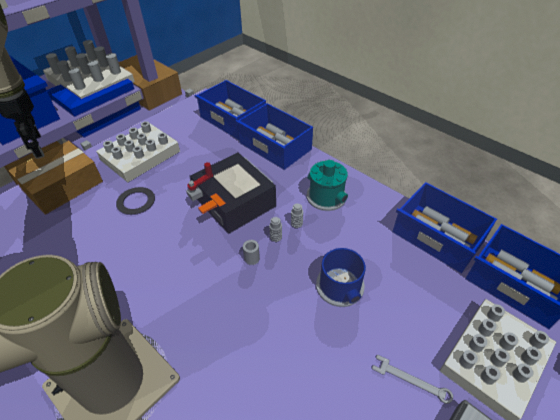

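Top view: case at about (208,213), with the red lever from (184,249) up to (182,228) and the orange tab at (215,250). The housing mouth is at (353,229), and the bystanders (bellows, sleeve) stand between them. The side view agrees: red at (203,172), tab at (212,203), housing at (342,265).

```bash
cat > h.py <<'E'
import numpy as np, cv2
from scipy.spatial.transform import Rotation as R
from workcell import ctrl
def cam(n):
    c=ctrl.calibration(n)
    if n=="wrist":
        s=ctrl.sense(); W=np.eye(4); W[:3,:3]=R.from_euler('xyz',s['tool_rot'],degrees=True).as_matrix(); W[:3,3]=s['position']
        c['T']=W@c['tool_from_camera']
    return c
def look(n):
    c=cam(n); return c,ctrl.read_camera(n)
def ray(c,uv):
    d=np.array([(uv[0]-c['cx'])/c['fx'],-(uv[1]-c['cy'])/c['fy'],-1.])
    return c['T'][:3,3],c['T'][:3,:3]@d
def plane(c,uv,z):
    o,d=ray(c,uv); return o+d*(z-o[2])/d[2]
def tri(a,b):
    (o1,d1),(o2,d2)=a,b; d1=d1/np.linalg.norm(d1); d2=d2/np.linalg.norm(d2)
    t=np.linalg.lstsq(np.c_[d1,-d2],o2-o1,rcond=None)[0]
    p,q=o1+t[0]*d1,o2+t[1]*d2; return (p+q)/2,np.linalg.norm(p-q)
def proj(c,P):
    p=c['T'][:3,:3].T@(np.asarray(P)-c['T'][:3,3]); return np.array([c['cx']-c['fx']*p[0]/p[2],c['cy']+c['fy']*p[1]/p[2]])
RNG={'red':[((0,120,60),(6,255,255)),((172,120,60),(180,255,255))],'orange':[((7,150,120),(16,255,255))],
 'blue':[((108,150,30),(125,255,255))],'teal':[((75,100,40),(95,255,255))]}
def blobs(im,col,amin=20):
    hsv=cv2.cvtColor(im,cv2.COLOR_RGB2HSV); m=sum(cv2.inRange(hsv,a,b) for a,b in RNG[col])
    n,_,st,ce=cv2.connectedComponentsWithStats(m)
    return m,[(st[i].tolist(),ce[i].round(1).tolist()) for i in range(1,n) if st[i,4]>=amin]
E
python3 - <<'E'
from h import *
for n in ("top","side"):
    c,im=look(n)
    for col in ("red","orange","teal","blue"): print(n,col,[b for b in blobs(im,col)[1] if b[0][4]>60 or col!='blue'][:12])
c=cam("top")
for nm,uv,z in [("pivot",(184,249),110),("latchend",(182,228),120),("tab",(215,250),89),("hous",(353,229),95),("case",(208,213),93),("bellA",(280,199),82),("bellB",(273,225),82),("sleeve",(273,259),60),("teal",(278,147),141)]: print(nm,plane(c,uv,z).round(0))
E
python3 - <<'E'
import cv2,sys
sys.path.insert(0,'.')
a=cv2.imread('pics/top0.png')[165:275,150:390]; b=cv2.imread('pics/side0.png')[140:310,170:380]
a=cv2.resize(a,None,fx=3.3,fy=3.3,interpolation=3)[:300]
cv2.imwrite('pics/a.png',cv2.resize(cv2.imread('pics/top0.png')[165:275,150:390],(720,330),interpolation=3))
E
```

```text
top red [([177, 222, 10, 31, 177], [182.2, 234.4])]
top orange [([206, 240, 18, 24, 232], [214.0, 249.3])]
top teal [([254, 126, 48, 40, 1299], [277.4, 145.3])]
top blue [([59, 85, 160, 63, 4530], [134.8, 112.2]), ([356, 93, 160, 63, 4565], [441.8, 120.8]), ([0, 160, 4, 43, 90], [0.8, 176.2]), ([331, 210, 45, 36, 318], [352.2, 227.8])]
side red [([188, 163, 25, 27, 202], [202.5, 176.8])]
side orange [([199, 193, 26, 20, 225], [211.8, 203.1])]
side teal [([308, 160, 40, 47, 1434], [327.5, 182.5])]
side blue [([205, 0, 37, 49, 348], [229.3, 26.5]), ([8, 53, 126, 77, 2619], [62.0, 96.2]), ([195, 80, 118, 89, 4370], [256.7, 122.7]), ([77, 102, 64, 35, 551], [108.8, 119.6]), ([0, 113, 21, 32, 428], [7.6, 129.7]), ([393, 183, 104, 90, 3970], [443.5, 224.8]), ([466, 224, 94, 105, 4365], [519.4, 273.9]), ([322, 248, 44, 55, 1229], [341.8, 273.3])]
pivot [469. 263. 110.]
latchend [529. 269. 120.]
tab [469. 177.  89.]
hous [ 540. -221.   95.]
case [575. 201.  93.]
bellA [623.  -7.  82.]
bellB [546.  11.  82.]
sleeve [447.   9.  60.]
teal [765.   3. 141.]
```

View pics/a.png

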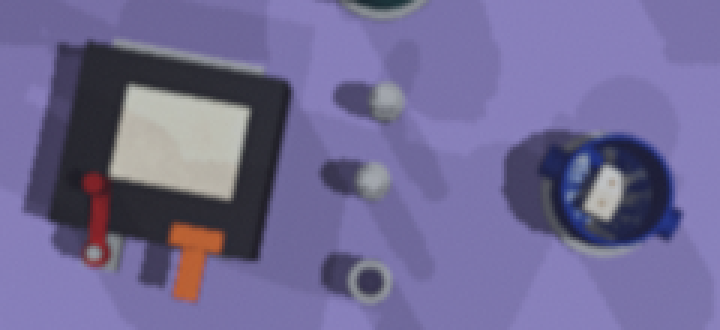

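The crop shows the knob at (181,226) and the pivot at (182,249). The tab runs from (212,265) to (215,245), and the case yaw is about -10°. I'll move the wrist camera over the case.

Emit:
carry_out --linear '[[-0.925,-0.405,-0.1],[-0.925,-0.405,-0.1],[-0.925,-0.405,-0.1],[-0.925,-0.405,-0.1],[-0.925,-0.405,-0.1],[-0.925,-0.405,-0.1],[-0.925,-0.405,-0.1],[-0.925,-0.405,-0.1]]' --dr '[[0,0,0],[0,0,0],[0,0,0],[0,0,0],[0,0,0],[0,0,0],[0,0,0],[0,0,0]]' --gripper -1

```text
time_s: 0.87
position: [444.3, 333.5, 288.5]
tool_rot: [180.0, 0.0, 159.3]
force: [-0.2, 0.5, -0.8]
finger_gap: 0.998
grip_force: 0.0
```

Emit:
carry_out --linear '[[-0.925,-0.405,-0.1],[-0.925,-0.405,-0.1],[-0.925,-0.405,-0.1],[0,0,0],[0,0,0],[0,0,0],[0,0,0],[0,0,0]]' --dr '[[0,0,0],[0,0,0],[0,0,0],[0,0,1],[0,0,1],[0,0,1],[0,0,1],[0,0,1]]'

```text
time_s: 1.53
position: [530.0, 250.2, 300.0]
tool_rot: [-180.0, -0.0, 139.0]
force: [0.3, -0.5, 0.2]
finger_gap: 1.0
grip_force: 0.0
```

Emit:
carry_out --linear '[[0,0,0],[0,0,0],[0,0,0],[0,0,0],[0,0,0],[0,0,0],[0,0,0],[0,0,0]]' --dr '[[0,0,1],[0,0,1],[0,0,1],[0,0,1],[0,0,1],[0,0,1],[0,0,1],[0,0,1]]'

```text
time_s: 2.2
position: [529.8, 250.4, 300.0]
tool_rot: [-180.0, 0.0, 107.1]
force: [-0.6, -0.1, 0.0]
finger_gap: 1.001
grip_force: 0.0
```

Emit:
carry_out --linear '[[0,0,0],[0,0,0],[0,0,0],[0,0,0],[0,0,0],[0,0,0]]' --dr '[[0,0,1],[0,0,1],[0,0,1],[0,0,0.8],[0,0,0],[0,0,0]]'

```text
time_s: 2.7
position: [529.8, 250.4, 300.1]
tool_rot: [-180.0, 0.0, 92.2]
force: [0.4, -0.2, -0.5]
finger_gap: 0.997
grip_force: 0.0
```

```bash
python3 - <<'E'
from h import *
c,im=look("wrist"); np.savez('w1',im=im,T=c['T'])
cv2.imwrite('pics/w1.png',im[:,:,::-1])
s=ctrl.sense(); print(s['time_s'],s['position'],s['tool_rot'],s['q'])
for col in ('red','orange'): print(col,blobs(im,col)[1])
E
```

```text
2.75 [529.85684395 250.43338587 300.12991671] [-1.79984168e+02  4.05906348e-03  9.21898465e+01] [2.02849054e+01 4.50798450e+00 8.38924386e+01 1.05955482e-03
 9.16158870e+01 1.80950892e+01]
red [([193, 148, 105, 43, 2186], [251.1, 167.5])]
orange [([166, 237, 56, 34, 274], [196.2, 247.4]), ([222, 236, 23, 7, 32], [232.0, 238.2]), ([215, 284, 21, 5, 23], [225.1, 285.8])]
```

View pics/w1.png

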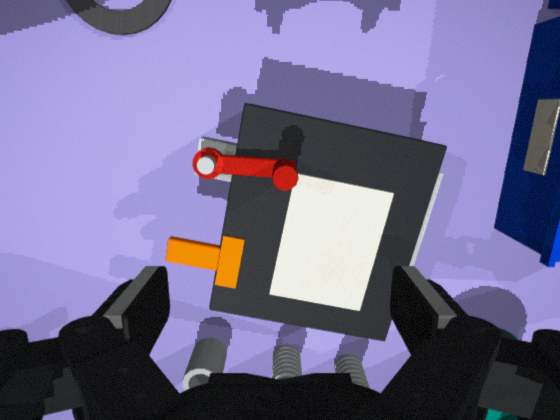

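Wrist view: knob top at (286,176), pivot cap at (207,164), tab from (168,250) to (218,258). Lid corners are (246,104), (445,146), (385,339) and (211,309).

```bash
python3 - <<'E'
from h import *
d=np.load('w1.npz'); c=ctrl.calibration('wrist'); c['T']=d['T']; im=d['im']; t=cam('top')
print('knob tri',*tri(ray(c,(286,176)),ray(t,(181,226))),plane(c,(286,176),146))
print('pivot tri',*tri(ray(c,(207,164)),ray(t,(182,249.3))))
L=np.array([plane(c,p,93)[:2] for p in [(246,104),(445,146),(385,339),(211,309)]]); print(L.round(1),L.mean(0),[np.linalg.norm(L[i]-L[i-1]).round(1) for i in range(4)])
hsv=cv2.cvtColor(im,cv2.COLOR_RGB2HSV); m=cv2.inRange(hsv,(8,150,150),(24,255,255))
n,l,st,ce=cv2.connectedComponentsWithStats(m); i=1+st[1:,4].argmax(); print(st[i],ce[i])
ys,xs=np.where(l==i); P=np.array([plane(c,p,93)[:2] for p in zip(xs,ys)])
f=(P[:,0]<P[:,0].min()+40)
print('tab end tri',tri(ray(c,(167,245)),ray(t,(212,264))))
print(cv2.minAreaRect(P[f].astype('f4')),P[f].mean(0))
hx=(L[1]-L[0]+L[2]-L[3]); print('yaw',np.degrees(np.arctan2(hx[1],hx[0])))
hy=(L[0]-L[3]+L[1]-L[2]); print('yaw y',np.degrees(np.arctan2(hy[1],hy[0]))-90)
E
```

```text
knob tri [532.94067476 268.17156985 139.91400917] 0.6777835002991054 [532.45359306 269.26855384 146.        ]
pivot tri [467.44151043 269.53224481 106.47314493] 2.0050067815866406
[[497.5 319.9]
 [670.4 291.4]
 [639.9  98.4]
 [465.9 125.6]] [568.44092903 208.81885881] [np.float64(196.9), np.float64(175.3), np.float64(195.3), np.float64(176.1)]
[ 166  236   79   52 2281] [209.77860587 257.53792196]
tab end tri (array([425.65944652, 186.08907479,  84.23182298]), np.float64(5.841166038080325))
((445.3421936035156, 183.35545349121094), (23.20789909362793, 40.682804107666016), 80.57766723632812) [444.69317634 183.36239303]
yaw -9.117203903948136
yaw y -9.102022830286131
```

Emit:
carry_out --linear '[[0.46,0.08,0.5],[0,0,1],[0,0,1],[0,0,0.8],[0,0,0.5],[0,0,0.3],[0,0,0],[0,0,0]]' --dr '[[0,0,0],[0,0,0],[0,0,0],[0,0,0],[0,0,0],[0,0,0],[0,0,0],[0,0,0]]' --gripper -0.2

```text
time_s: 3.42
position: [532.6, 269.0, 136.7]
tool_rot: [-180.0, 0.0, 92.1]
force: [0.4, 0.5, 0.3]
finger_gap: 0.6
grip_force: 0.0
```

Emit:
carry_out --linear '[[0,0,0],[0,0,0],[0,0,0],[0,0,0],[0,0,0],[0,0,0]]' --dr '[[0,0,0],[0,0,0],[0,0,0],[0,0,0],[0,0,0],[0,0,0]]' --gripper 1 --grip_force 50

```text
time_s: 3.92
position: [533.2, 269.5, 138.8]
tool_rot: [179.9, -0.1, 92.1]
force: [-3.9, -0.8, 7.7]
finger_gap: 0.218
grip_force: 48.6
```

```bash
python3 - <<'E'
from h import *
c,im=look("wrist"); cv2.imwrite('pics/w2.png',im[:,:,::-1])
s=ctrl.sense(); print(s['time_s'],s['position'],s['tool_rot'],s['force'],s['finger_gap']*85)
E
```

```text
3.9667 [533.22770459 269.52930379 138.8448137 ] [ 1.79862084e+02 -6.97674510e-02  9.20847511e+01] [-4.66106006  0.94873324  6.72637835] 18.465523434087967
```

View pics/w2.png

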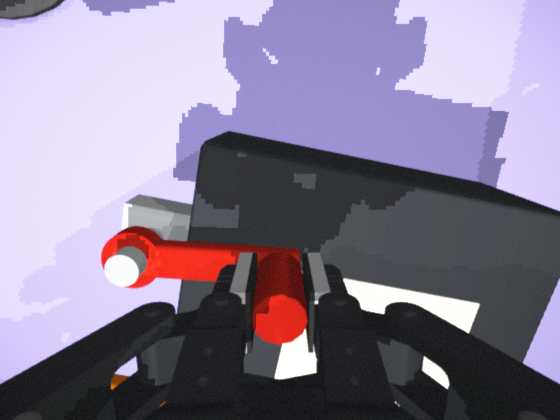

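Knob gripped (18 mm gap). Now I'll swing it along the arc.

Emit:
carry_out --linear '[[0,0,-0.08],[0.113,0.002,0],[0.113,0.002,0],[0.113,0.002,0],[0.113,0.002,0],[0.113,0.002,0],[0.113,0.002,0],[0.113,0.002,0]]' --dr '[[0,0,0],[0,0,-1],[0,0,-1],[0,0,-1],[0,0,-1],[0,0,-1],[0,0,-1],[0,0,-1]]'

```text
time_s: 4.63
position: [525.6, 299.4, 139.6]
tool_rot: [180.0, 0.0, 120.3]
force: [1.9, -0.4, -4.9]
finger_gap: 0.214
grip_force: 51.3
```

Emit:
carry_out --linear '[[0.113,0.002,0],[0.113,0.002,0],[0.113,0.002,0],[0.113,0.002,0],[0.113,0.002,0],[0.113,0.002,0],[0.113,0.002,0],[0.113,0.002,0]]' --dr '[[0,0,-1],[0,0,-1],[0,0,-1],[0,0,-1],[0,0,-1],[0,0,-1],[0,0,-1],[0,0,-1]]'

```text
time_s: 5.3
position: [501.0, 325.3, 139.6]
tool_rot: [-180.0, 0.0, 152.3]
force: [1.0, -0.9, -4.3]
finger_gap: 0.215
grip_force: 51.3
```

Emit:
carry_out --linear '[[0.113,0.002,0],[0.113,0.002,0],[0.113,0.002,0],[0.113,0.002,0],[0.113,0.002,0],[0.113,0.002,0],[0.113,0.002,0],[0.113,0.002,0]]' --dr '[[0,0,-1],[0,0,-1],[0,0,-1],[0,0,-1],[0,0,-1],[0,0,-1],[0,0,-1],[0,0,-1]]'

```text
time_s: 5.97
position: [466.4, 334.2, 139.5]
tool_rot: [-179.9, -0.0, -175.7]
force: [1.1, -2.1, -4.2]
finger_gap: 0.217
grip_force: 51.3
```

Emit:
carry_out --linear '[[0.113,0.002,0],[0,0,0],[0,0,0]]' --dr '[[0,0,-1],[0,0,0],[0,0,0]]'

```text
time_s: 6.22
position: [462.0, 334.0, 139.5]
tool_rot: [-179.9, -0.0, -172.0]
force: [0.6, -3.5, -4.2]
finger_gap: 0.219
grip_force: 51.3
```

Emit:
carry_out --linear '[[0,0,0],[0,0,0],[0,0,0],[0,0,-0.5],[0,0,-1],[0,0,-1],[0,0,-0.5],[0,0,0]]' --dr '[[0,0,0],[0,0,0],[0,0,0],[0,0,0],[0,0,0],[0,0,0],[0,0,1],[0,0,1]]' --gripper -0.2

```text
time_s: 6.88
position: [464.8, 336.4, 267.7]
tool_rot: [179.6, 0.6, 179.9]
force: [0.2, -0.8, 0.0]
finger_gap: 0.602
grip_force: 0.0
```

Emit:
carry_out --linear '[[0,0,0],[0,0,0],[0,-0.95,0],[0,-0.95,0],[0,-0.95,0],[0,-0.95,0],[0,0,0],[0,0,0]]' --dr '[[0,0,1],[0,0,1],[0,0,0.3],[0,0,0],[0,0,0],[0,0,0],[0,0,0],[0,0,0]]' --gripper -1

```text
time_s: 7.55
position: [439.1, 183.0, 260.4]
tool_rot: [179.9, 0.1, 170.6]
force: [-0.1, 0.7, -0.3]
finger_gap: 1.001
grip_force: 0.0
```

```bash
python3 - <<'E'
from h import *
c,im=look("wrist"); cv2.imwrite('pics/w3.png',im[:,:,::-1]); np.savez('w3',im=im,T=c['T'])
s=ctrl.sense(); print(s['time_s'],s['position'],s['tool_rot'],s['force'])
hsv=cv2.cvtColor(im,cv2.COLOR_RGB2HSV); m=cv2.inRange(hsv,(8,150,150),(24,255,255))
n,l,st,ce=cv2.connectedComponentsWithStats(m); i=1+st[1:,4].argmax(); print(st[i],ce[i])
print('red',blobs(im,'red')[1])
E
```

```text
7.6 [439.21241193 184.16978202 260.38882145] [1.79914408e+02 9.38211106e-02 1.70739955e+02] [ 0.48201386 -0.4046397   0.66887666]
[ 249  179   62   85 3155] [279.10079239 227.56798732]
red [([379, 186, 150, 49, 2911], [454.3, 207.8])]
```

View pics/w3.png

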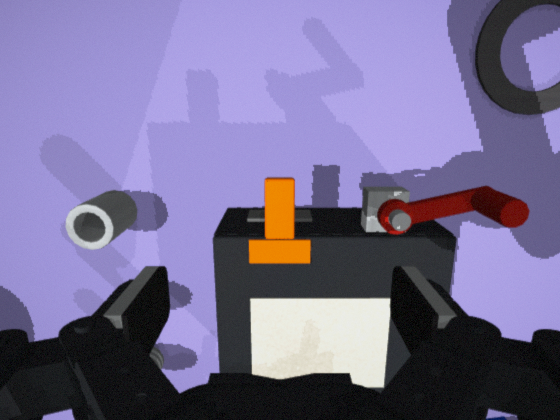

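The tab stem is centred at column 280, rows 179-238. The lever points clear of the lid, with its knob at about (510,210).

```bash
python3 - <<'E'
from h import *
c=ctrl.calibration('wrist'); a=dict(c,T=np.load('w1.npz')['T']); b=dict(c,T=np.load('w3.npz')['T'])
print(tri(ray(a,(169.5,244.5)),ray(b,(280,178.5))),plane(b,(280,178.5),94))
print('bar corners',tri(ray(a,(243,238)),ray(b,(310,263))),tri(ray(a,(237,288)),ray(b,(249,263))))
p=plane(b,(280,178.5),94)[:2]; e=np.array([np.cos(-.159),np.sin(-.159)])
print('grip',p+14*e)
print('lid rear',tri(ray(a,(246,104)),ray(b,(456,237))), tri(ray(a,(211,309)),ray(b,(214,237))))
E
```

```text
(array([425.76524737, 186.95774407,  83.72862685]), np.float64(1.8386380638520108)) [424.41789777 186.49635425  94.        ]
bar corners (array([497.13736562, 200.2453928 ,  95.30587655]), np.float64(2.0508707853386685)) (array([490.98300119, 149.18809958,  92.50427356]), np.float64(0.6742385522401179))
grip [438.24130329 184.27972165]
lid rear (array([496.92187743, 320.41526301,  91.08468423]), np.float64(1.2539562426956368)) (array([464.98510212, 124.26453615,  89.62303354]), np.float64(1.4399801839578994))
```

Emit:
carry_out --linear '[[0,0,0.5],[0,0,1],[0,0,1],[0,0,0.8],[0,0,0.5],[0,0,0.3],[0,0,0],[0,0,0]]' --dr '[[0,0,0],[0,0,0],[0,0,0],[0,0,0],[0,0,0],[0,0,0],[0,0,0],[0,0,0]]' --gripper -0.2

```text
time_s: 8.27
position: [438.9, 185.2, 95.9]
tool_rot: [180.0, -0.0, 170.9]
force: [1.0, 0.6, 0.4]
finger_gap: 0.599
grip_force: 0.0
```

Emit:
carry_out --linear '[[0,0,0],[0,0,0],[0,0,0],[0,0,0],[0,0,0],[0,0,0]]' --dr '[[0,0,0],[0,0,0],[0,0,0],[0,0,0],[0,0,0],[0,0,0]]' --gripper 1 --grip_force 50

```text
time_s: 8.77
position: [440.0, 183.2, 97.9]
tool_rot: [-179.9, 0.2, 170.8]
force: [-3.9, -9.4, 9.9]
finger_gap: 0.272
grip_force: 50.1
```

```bash
python3 -c "
import numpy as np
a=np.radians(np.linspace(1.07,93.9,17)); x=214/40*np.cos(a); z=-214/40*np.sin(a)
print(np.c_[np.diff(x),0*x[1:],np.diff(z)].round(3).tolist())"
```

```text
[[-0.038, 0.0, -0.54], [-0.092, 0.0, -0.534], [-0.145, 0.0, -0.522], [-0.197, 0.0, -0.504], [-0.247, 0.0, -0.482], [-0.295, 0.0, -0.454], [-0.339, 0.0, -0.422], [-0.38, 0.0, -0.386], [-0.417, 0.0, -0.345], [-0.45, 0.0, -0.301], [-0.478, 0.0, -0.254], [-0.501, 0.0, -0.205], [-0.519, 0.0, -0.153], [-0.532, 0.0, -0.1], [-0.54, 0.0, -0.045], [-0.541, -0.0, 0.009]]
```

Emit:
carry_out --linear '[[-0.04,0,-0.54],[-0.09,0,-0.53],[-0.145,0,-0.52],[-0.2,0,-0.505]]' --dr '[[0,0,0],[0,0,0],[0,0,0],[0,0,0]]'

```text
time_s: 9.1
position: [457.5, 180.2, 180.7]
tool_rot: [-179.9, 0.0, 170.8]
force: [5.5, -5.1, -8.4]
finger_gap: 0.268
grip_force: 49.3
```

Emit:
carry_out --linear '[[-0.245,0,-0.48],[-0.295,0,-0.455],[-0.34,0,-0.42],[-0.38,0,-0.385],[-0.415,0,-0.345],[-0.45,0,-0.3]]' --dr '[[0,0,0],[0,0,0],[0,0,0],[0,0,0],[0,0,0],[0,0,0]]'

```text
time_s: 9.6
position: [541.1, 166.5, 275.9]
tool_rot: [-179.9, -0.1, 170.8]
force: [-2.2, -6.0, -6.7]
finger_gap: 0.269
grip_force: 49.4
```

Emit:
carry_out --linear '[[-0.48,0,-0.255],[-0.5,0,-0.205],[-0.52,0,-0.155],[-0.53,0,-0.1],[-0.54,0,-0.045],[-0.54,0,0.01],[0,0,0],[0,0,0]]' --dr '[[0,0,0],[0,0,0],[0,0,0],[0,0,0],[0,0,0],[0,0,0],[0,0,0],[0,0,0]]'

```text
time_s: 10.27
position: [665.8, 146.0, 306.3]
tool_rot: [-179.9, 0.2, 170.7]
force: [0.4, -7.0, 1.1]
finger_gap: 0.27
grip_force: 49.1
```

```bash
python3 - <<'E'
from h import *
for n in ('side',):
    c,im=look(n); cv2.imwrite('pics/s4.png',cv2.resize(im[100:320,150:400,::-1],(750,660)[:2] and (680,598)))
s=ctrl.sense(); print(s['time_s'],s['position'],s['tool_rot'],s['force'],s['finger_gap'])
E
```

```text
10.3167 [665.35584856 146.03451817 306.28961704] [-1.79896633e+02  1.44857397e-01  1.70742820e+02] [ 0.19482122 -7.22131502  0.06714625] 0.26766156841236993
```

View pics/s4.png

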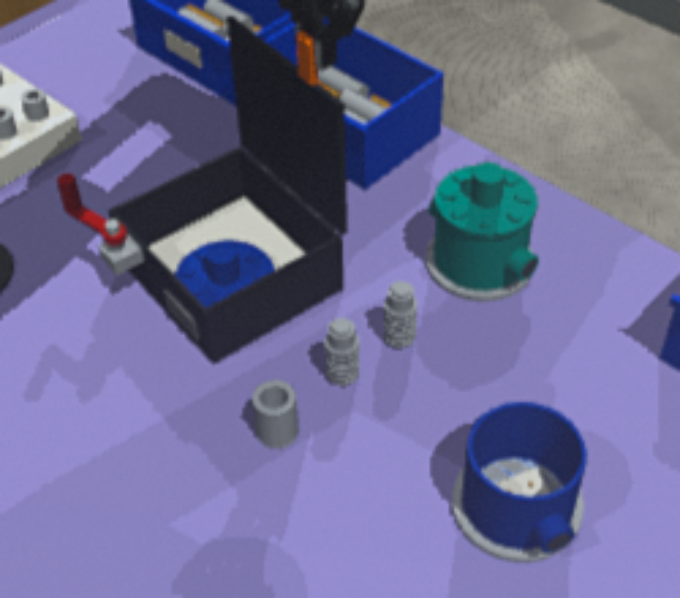

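The lid is upright, at about 93°. The cover lies in the front right of the case with its knob at crop (222,262), and the housing mouth is at crop (525,445). Releasing and rising next.

Emit:
carry_out --linear '[[0,0,0],[0,0,0],[0,0,0],[0,0,-0.3],[0,0,-0.7],[0,0,-1],[0.5,0,0],[1,0,0]]' --dr '[[0,0,0],[0,0,0],[0,0,0],[0,0,0],[0,0,0],[0,0,0],[0,0,0],[0,0,0]]' --gripper -0.1

```text
time_s: 10.98
position: [607.8, 157.2, 388.9]
tool_rot: [179.9, 0.4, 170.8]
force: [1.0, 0.9, 0.1]
finger_gap: 0.546
grip_force: 0.0
```

```bash
python3 - <<'E'
from h import *
c,im=look('side'); print(plane(c,(231.6,196.5),65))
t,im=look('top'); print(blobs(im,'blue',60)[1]); print('orange',blobs(im,'orange')[1],plane(t,(352.2,228),95))
s=ctrl.sense(); print(s['time_s'],s['position'],s['tool_rot'],s['force'],s['finger_gap'])
E
```

```text
[537.87256377 177.99258896  65.        ]
[([59, 85, 160, 57, 3943], [127.6, 108.4]), ([356, 93, 160, 63, 4547], [442.0, 120.8]), ([0, 160, 4, 43, 91], [0.8, 176.3]), ([195, 207, 19, 34, 435], [204.1, 224.4]), ([332, 210, 44, 36, 295], [353.6, 228.2])]
orange [] [ 543.0594133  -218.17582047   95.        ]
11.0833 [599.98176094 158.74839702 384.36213806] [-179.97175468   -0.25144268  170.9893853 ] [ 0.1086703  -0.56629356 -1.29052494] 0.5520732908854652
```

Emit:
carry_out --linear '[[0.85,0.13,0.5],[0.85,0.13,0.5],[0,0,1],[0,0,1],[0,0,0.15],[0,0,0],[0,0,0]]' --dr '[[0,0,0],[0,0,0],[0,0,0],[0,0,0],[0,0,0],[0,0,0],[0,0,0]]' --gripper -1

```text
time_s: 11.67
position: [540.3, 178.8, 260.9]
tool_rot: [180.0, 0.1, 170.9]
force: [-0.2, 0.9, 0.6]
finger_gap: 0.999
grip_force: 0.0
```

```bash
python3 - <<'E'
from h import *
c,im=look("wrist"); cv2.imwrite('pics/w5.png',im[:,:,::-1]); np.savez('w5',im=im,T=c['T'])
s=ctrl.sense(); print(s['time_s'],s['position'],s['tool_rot'])
E
```

```text
11.7167 [541.06247277 178.92595562 262.09900705] [179.91300078   0.2087617  170.85926165]
```

View pics/w5.png

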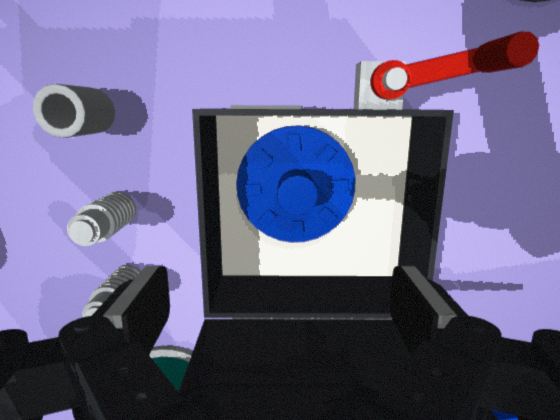

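The flange ellipse spans columns 237-355 and rows 125-242, with the knob top near (297,195). I'll fit both and get the height from a second wrist position during the descent.

```bash
cat >> h.py <<'E'
def flange(im):
    m,b=blobs(im,'blue',2000); n,l,st,ce=cv2.connectedComponentsWithStats(cv2.morphologyEx(m,cv2.MORPH_CLOSE,np.ones((7,7))))
    i=1+st[1:,4].argmax(); h=cv2.convexHull(max(cv2.findContours((l==i).astype('u1'),0,1)[0],key=len))
    return cv2.fitEllipse(h),st[i]
E
python3 - <<'E'
from h import *
d=np.load('w5.npz'); c=dict(ctrl.calibration('wrist'),T=d['T']); e,st=flange(d['im']); print(e,st)
print('flange c',plane(c,e[0],26),'knob',plane(c,(297,195),65))
print('ground extents',plane(c,(e[0][0]-e[1][0]/2,e[0][1]),27)-plane(c,(e[0][0]+e[1][0]/2,e[0][1]),27))
E
```

```text
((295.5810852050781, 183.50149536132812), (115.30238342285156, 118.39375305175781), 73.77505493164062) [  237   126   118   116 10742]
flange c [545.52040577 194.40043285  26.        ] knob [547.70404243 193.58850099  65.        ]
ground extents [-1.77413513e+01 -1.09775510e+02 -5.68434189e-14]
```

Emit:
carry_out --linear '[[0.3,0.3,0.75],[0,0,0.75],[0,0,0],[0,0,0]]' --dr '[[0,0,0],[0,0,0],[0,0,0],[0,0,0]]'

```text
time_s: 12.05
position: [529.9, 192.4, 199.9]
tool_rot: [-180.0, -0.0, 170.9]
force: [-0.6, 0.9, 0.4]
finger_gap: 1.003
grip_force: 0.0
```

```bash
python3 - <<'E'
from h import *
c,im=look("wrist"); cv2.imwrite('pics/w6.png',im[:,:,::-1]); np.savez('w6',im=im,T=c['T'])
e,st=flange(im); print(e,st); print('flange c',plane(c,e[0],26))
d=np.load('w5.npz'); c0=dict(c,T=d['T']); e0,_=flange(d['im']); print(tri(ray(c,e[0]),ray(c0,e0[0])))
s=ctrl.sense(); print(s['time_s'],s['position'],s['tool_rot'],s['q'])
E
```

```text
((284.3677978515625, 213.03929138183594), (134.4633026123047, 139.83120727539062), 87.38955688476562) [  215   146   140   135 14782]
flange c [544.9968375  194.34856403  26.        ]
(array([546.42511703, 194.33359926,  21.23443801]), np.float64(0.3043749020657729))
12.1 [530.88380595 192.51447515 201.45525821] [1.79949233e+02 1.35427449e-01 1.70860866e+02] [ 1.47353337e+01  3.72386754e+00  9.50366173e+01 -8.49101667e-03
  8.10951284e+01 -6.61242882e+01]
```

Emit:
carry_out --linear '[[-0.375,0.105,0.5],[0,0,1],[0,0,1],[0,0,0.6],[0,0,0.3],[0,0,0.16],[0,0,0],[0,0,0]]' --dr '[[0,0,0],[0,0,0],[0,0,0],[0,0,0],[0,0,0],[0,0,0],[0,0,0],[0,0,0]]'

```text
time_s: 12.77
position: [547.1, 194.6, 59.1]
tool_rot: [179.9, 0.2, 170.9]
force: [-0.3, -1.0, 1.2]
finger_gap: 1.005
grip_force: 0.0
```

Emit:
carry_out --linear '[[0,0,0],[0,0,0],[0,0,0],[0,0,0],[0,0,0],[0,0,0],[0,0,0],[0,0,0]]' --dr '[[0,0,0],[0,0,0],[0,0,0],[0,0,0],[0,0,0],[0,0,0],[0,0,0],[0,0,0]]' --gripper 1 --grip_force 50

```text
time_s: 13.43
position: [545.6, 194.4, 57.4]
tool_rot: [180.0, 0.1, 170.9]
force: [-1.0, 0.5, 6.0]
finger_gap: 0.412
grip_force: 50.0
```

Emit:
carry_out --linear '[[0,0,-0.2],[0,0,-0.5],[0,0,-0.9],[0,0,-0.95],[0,0,-0.95],[0,0,-0.95],[0,0,-0.95],[0,0,-0.95]]' --dr '[[0,0,0],[0,0,0],[0,0,0],[0,0,0],[0,0,0],[0,0,0],[0,0,0],[0,0,0]]'

```text
time_s: 14.1
position: [544.1, 194.0, 311.9]
tool_rot: [-180.0, -0.1, 170.9]
force: [0.2, 0.2, -4.6]
finger_gap: 0.41
grip_force: 50.4
```

Emit:
carry_out --linear '[[-0.14,-0.9,-0.2],[-0.14,-0.9,-0.2],[-0.14,-0.9,0],[-0.14,-0.9,0],[-0.14,-0.9,0],[-0.14,-0.9,0],[-0.14,-0.9,0],[-0.14,-0.9,0]]' --dr '[[0,0,0],[0,0,0],[0,0,0],[0,0,0],[0,0,0],[0,0,0],[0,0,0],[0,0,0]]'

```text
time_s: 14.77
position: [542.6, -98.8, 326.1]
tool_rot: [180.0, -0.1, 170.9]
force: [1.4, 0.1, -3.4]
finger_gap: 0.405
grip_force: 50.9
```

Emit:
carry_out --linear '[[-0.8,0.13,0],[-0.8,0.13,0],[-0.8,0.13,0],[0,0,0],[0,0,0],[0,0,0]]' --dr '[[0,0,0],[0,0,0],[0,0,0],[0,0,0],[0,0,0],[0,0,0]]'

```text
time_s: 15.27
position: [640.2, -96.9, 325.5]
tool_rot: [180.0, -0.1, 170.9]
force: [0.2, 0.7, -3.0]
finger_gap: 0.407
grip_force: 51.2
```

```bash
python3 - <<'E'
from h import *
c,im=look("wrist"); np.savez('w7',im=im,T=c['T']); cv2.imwrite('pics/w7.png',im[:,:,::-1])
s=ctrl.sense(); print(s['time_s'],s['position'],s['force'],s['finger_gap']); print(blobs(im,'blue',100)[1],proj(c,(541,-220,95)))
E
```

```text
15.3167 [640.06200786 -96.93133428 326.49815972] [ 0.93663905  0.22324567 -3.27821957] 0.40609769263028705
[([57, 34, 154, 126, 9859], [120.7, 97.5]), ([143, 142, 268, 238, 39742], [279.0, 249.9]), ([521, 238, 39, 139, 4704], [541.2, 302.2]), ([0, 313, 102, 64, 2724], [32.2, 338.1]), ([122, 406, 31, 14, 275], [138.6, 413.3])] [126.11025029  96.7289818 ]
```

Emit:
carry_out --linear '[[-0.15,-0.95,0],[-0.15,-0.95,0],[-0.15,-0.95,0],[0,0,0],[0,0,0],[0,0,0]]' --dr '[[0,0,0],[0,0,0],[0,0,0],[0,0,0],[0,0,0],[0,0,0]]'

```text
time_s: 15.82
position: [639.8, -212.5, 327.5]
tool_rot: [180.0, 0.1, 170.8]
force: [0.2, -0.1, -4.0]
finger_gap: 0.405
grip_force: 51.6
```

```bash
python3 - <<'E'
from h import *
c,im=look("wrist"); np.savez('w8',im=im,T=c['T']); cv2.imwrite('pics/w8.png',im[:,:,::-1])
s=ctrl.sense(); print(s['time_s'],s['position'],s['force'],s['finger_gap']); print(blobs(im,'blue',100)[1],proj(c,(541,-220,95)))
a=np.hstack([np.load('w7.npz')['im'],im]); cv2.imwrite('pics/w78.png',cv2.resize(a[:,:,::-1],(800,300)))
E
```

```text
15.8667 [ 640.0633692  -211.7016389   327.45477882] [-0.12159552  0.23465589 -3.00377773] 0.4065010027715197
[([173, 10, 148, 129, 6891], [239.2, 69.1]), ([141, 142, 271, 238, 39758], [278.9, 249.9]), ([0, 304, 109, 59, 2844], [44.8, 330.6]), ([85, 362, 23, 31, 342], [96.0, 376.9]), ([123, 395, 32, 25, 412], [140.8, 409.6])] [252.72611945  74.79757931]
```

View pics/w78.png

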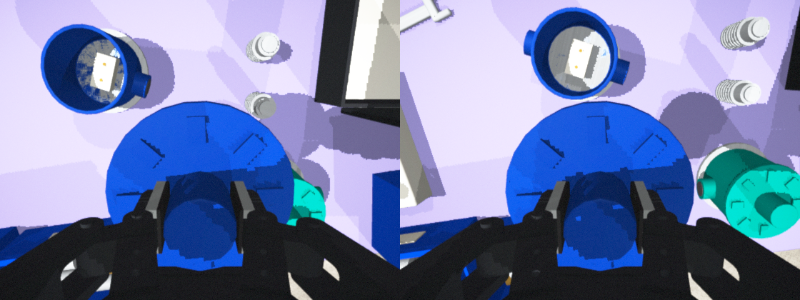

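Housing is clear in both views: rim at about (126,97) in the first and (243,75) in the second. The cover is held level. Fitting the rim with the port bumps removed.

```bash
python3 - <<'E'
from h import *
c0=ctrl.calibration('wrist'); rays=[]
for f,box in (('w7',(40,20,190,180)),('w8',(160,0,330,141))):
    d=np.load(f+'.npz'); c=dict(c0,T=d['T']); m,_=blobs(d['im'],'blue'); z=np.zeros_like(m); x0,y0,x1,y1=box; z[y0:y1,x0:x1]=m[y0:y1,x0:x1]
    k=max(cv2.findContours(z,0,cv2.CHAIN_APPROX_NONE)[0],key=len)[:,0].astype('f4')
    W=np.array([plane(c,p,95)[:2] for p in k])
    # circle R=55 fit on plane with robust loss
    from scipy.optimize import least_squares
    g=least_squares(lambda p:np.hypot(*(W-p[:2]).T)-p[2],[541,-218,55],loss='cauchy',f_scale=0.7)
    r=np.hypot(*(W-g.x[:2]).T)-g.x[2]; print(f,g.x,(abs(r)<1.5).mean(), len(W)); rays.append(ray(c,proj(c,[*g.x[:2],95])))
    q=proj(c,[*g.x[:2],95]); o=d['im'].copy()
    cv2.polylines(o,[np.array([proj(c,[g.x[0]+g.x[2]*np.cos(t),g.x[1]+g.x[2]*np.sin(t),95]) for t in np.linspace(0,6.3,60)]).astype('i4')],True,(255,255,0),1); cv2.imwrite(f'pics/fit{f}.png',o[:,:,::-1])
print(tri(*rays))
# cover in hand: flange ellipse in w8
d=np.load('w8.npz'); c=dict(c0,T=d['T']); print('flange',flange(d['im'])[0],[proj(c,np.array([640.06,-211.7,327.45-48+h])).round(1) for h in (18,)])
E
```

```text
w7 [ 543.31195888 -222.53822429   58.53052741] 0.41909814323607425 377
w8 [ 541.69745335 -228.3325638    53.75788342] 0.735 400
(array([ 540.92807139, -229.71936593,   76.74835449]), np.float64(1.6428478864535847))
flange ((262.44921875, 204.77435302734375), (292.5604248046875, 378.23223876953125), 167.42678833007812) [array([280.8, 271.6])]
```

```bash
python3 - <<'E'
from h import *
from scipy.optimize import least_squares
c0=ctrl.calibration('wrist')
t,ti=look('top'); s,si=look('side')
V={'w7':(dict(c0,T=np.load('w7.npz')['T']),np.load('w7.npz')['im'],(40,20,190,180)),'w8':(dict(c0,T=np.load('w8.npz')['T']),np.load('w8.npz')['im'],(160,0,330,141)),
 'top':(t,ti,(320,195,390,260)),'side':(s,si,(310,235,375,310))}
D=[]
for f,(c,im,(x0,y0,x1,y1)) in V.items():
    m,_=blobs(im,'blue'); z=np.zeros_like(m); z[y0:y1,x0:x1]=m[y0:y1,x0:x1]; z=cv2.morphologyEx(z,3,np.ones((3,3)))
    k=max(cv2.findContours(z,0,cv2.CHAIN_APPROX_NONE)[0],key=len)[:,0].astype(float)
    W=np.array([plane(c,p,95)[:2] for p in k]); e=W-[541,-228]; v=np.array([541,-228])-c['T'][:2,3]; v/=np.linalg.norm(v)
    if f!='w8': k=k[(e@v)/np.hypot(*e.T)>0.25]   # far arc: pure rim
    D.append((f,c,k))
def res(p,D=D):
    out=[]
    for f,c,k in D: out.append(np.array([np.hypot(*(plane(c,q,p[2])[:2]-p[:2]))-55 for q in k])/np.sqrt(len(k))*8)
    return np.concatenate(out)
for sub in (D,D[:2],D[2:],D[:1],D[1:2]):
    if len(sub)>1: g=least_squares(res,[541,-228,95],loss='cauchy',f_scale=0.5,args=(sub,)); print([x[0] for x in sub],g.x)
    else:
        g=least_squares(lambda p:res([p[0],p[1],95],sub),[541,-228],loss='cauchy',f_scale=0.5); print(sub[0][0],g.x)
E
```

```text
['w7', 'w8', 'top', 'side'] [ 541.36045194 -228.89551572   90.60356081]
['w7', 'w8'] [ 541.29775982 -229.11304562   90.18892109]
['top', 'side'] [ 541.05680663 -224.64268035   89.30471401]
w7 [ 542.05821936 -226.53085016]
w8 [ 542.30618947 -228.70475868]
```

Emit:
carry_out --linear '[[0.79,-0.267,0],[0.79,-0.267,0],[0.79,-0.267,0],[0,0,0.5],[0,0,1],[0,0,1],[0,0,0.8],[0,0,0.5]]' --dr '[[0,0,0],[0,0,0],[0,0,0],[0,0,0],[0,0,0],[0,0,0],[0,0,0],[0,0,0]]'

```text
time_s: 16.63
position: [539.9, -226.9, 170.1]
tool_rot: [179.9, -0.3, 171.0]
force: [-0.5, -0.1, -4.3]
finger_gap: 0.408
grip_force: 52.0
```

Emit:
carry_out --linear '[[0,0,0.25],[0,0,0],[0,0,0],[0,0,0]]' --dr '[[0,0,0],[0,0,0],[0,0,0],[0,0,0]]'

```text
time_s: 16.97
position: [543.3, -229.4, 167.0]
tool_rot: [-179.9, 0.2, 170.9]
force: [0.6, 0.7, -3.3]
finger_gap: 0.408
grip_force: 51.9
```

```bash
python3 - <<'E'
from h import *
a=[]
for n,(x,y,w,h) in {'side':(300,190,90,130),'top':(310,170,90,130)}.items():
    c,im=look(n); a.append(cv2.resize(im[y:y+h,x:x+w],(399,576),interpolation=cv2.INTER_CUBIC))
cv2.imwrite('pics/pre.png',np.hstack(a)[:,:,::-1])
s=ctrl.sense(); print(s['time_s'],s['position'],s['tool_rot'],s['force'],s['finger_gap'])
E
```

```text
17.0667 [ 543.20235042 -229.66411875  166.98885242] [-179.9215264     0.22569677  170.88700163] [-0.31596919 -0.39990404 -3.57157646] 0.403487163098563
```

View pics/pre.png

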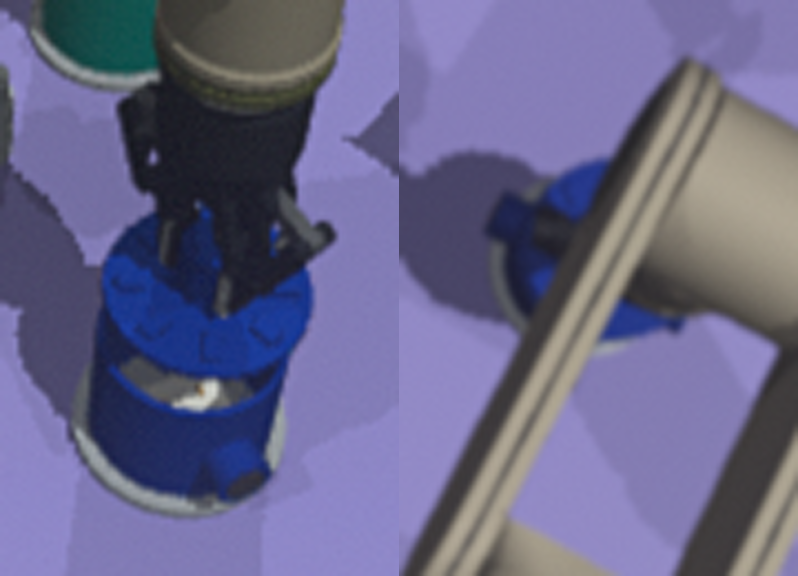

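The cover hovers level above the housing mouth (side view, left half) and is aligned with it. Lowering gently.

Emit:
carry_out --linear '[[0.03,0.02,0.15],[0,0,0.15],[0,0,0.15],[0,0,0.1],[0,0,0.05],[0,0,0.05],[0,0,0],[0,0,0]]' --dr '[[0,0,0],[0,0,0],[0,0,0],[0,0,0],[0,0,0],[0,0,0],[0,0,0],[0,0,0]]'

```text
time_s: 17.73
position: [540.7, -228.2, 138.3]
tool_rot: [180.0, -0.0, 170.9]
force: [0.1, 0.1, -3.4]
finger_gap: 0.408
grip_force: 51.9
```

Emit:
carry_out --linear '[[0,0,0.03],[0,0,0.03],[0,0,0.03],[0,0,0],[0,0,0]]' --dr '[[0,0,0],[0,0,0],[0,0,0],[0,0,0],[0,0,0]]'

```text
time_s: 18.15
position: [540.7, -228.1, 134.6]
tool_rot: [180.0, -0.0, 170.9]
force: [-0.8, -0.5, -3.2]
finger_gap: 0.409
grip_force: 51.9
```

Emit:
carry_out --linear '[[0,0,0.025],[0,0,0.025],[0,0,0],[0,0,0]]' --dr '[[0,0,0],[0,0,0],[0,0,0],[0,0,0]]'

```text
time_s: 18.48
position: [540.9, -228.2, 133.4]
tool_rot: [-180.0, 0.0, 170.9]
force: [-3.7, 0.9, 3.9]
finger_gap: 0.408
grip_force: 52.6
```

Emit:
carry_out --linear '[[0,0,0.025],[0,0,0],[0,0,0]]' --dr '[[0,0,0],[0,0,0],[0,0,0]]'

```text
time_s: 18.73
position: [541.0, -228.3, 133.4]
tool_rot: [-180.0, 0.0, 170.9]
force: [-6.8, 2.8, 11.5]
finger_gap: 0.407
grip_force: 53.5
```

Emit:
carry_out --linear '[[0,0,0],[0,0,0],[0,0,0],[0,0,0],[0,0,0],[0,0,0]]' --dr '[[0,0,0],[0,0,0],[0,0,0],[0,0,0],[0,0,0],[0,0,0]]' --gripper -1

```text
time_s: 19.23
position: [540.7, -228.1, 131.5]
tool_rot: [180.0, -0.0, 170.9]
force: [-0.4, 0.4, 0.8]
finger_gap: 1.003
grip_force: 0.0
```

Emit:
carry_out --linear '[[0,0,-0.3],[0,0,-0.7],[0,0,-1],[0,0,-1],[0.5,0,-1],[0.9,0,0],[0.9,0,0],[0,0,0]]' --dr '[[0,0,0],[0,0,0],[0,0,0],[0,0,0],[0,0,0],[0,0,0],[0,0,0],[0,0,0]]'

```text
time_s: 19.9
position: [446.5, -212.4, 289.5]
tool_rot: [-180.0, -0.1, 170.8]
force: [-0.4, 0.4, -1.7]
finger_gap: 1.002
grip_force: 0.0
```

```bash
python3 - <<'E'
from h import *
c,im=look('side'); c2,w=look('wrist')
cv2.imwrite('pics/end.png',np.vstack([cv2.resize(im[90:320,150:400],(480,442))[:, :],])[:,:,::-1])
a=cv2.resize(im[110:320,160:400],(400,350),interpolation=2); b=cv2.resize(w,(400,300)); b=np.vstack([b,np.zeros((50,400,3),'u1')])
cv2.imwrite('pics/end.png',np.hstack([a,b])[:,:,::-1])
s=ctrl.sense(); print(s['time_s'],s['position'],s['force'])
E
```

```text
20.0 [ 450.47489648 -213.63066539  290.11049316] [-0.27483996  0.19360698 -0.05112185]
```

View pics/end.png

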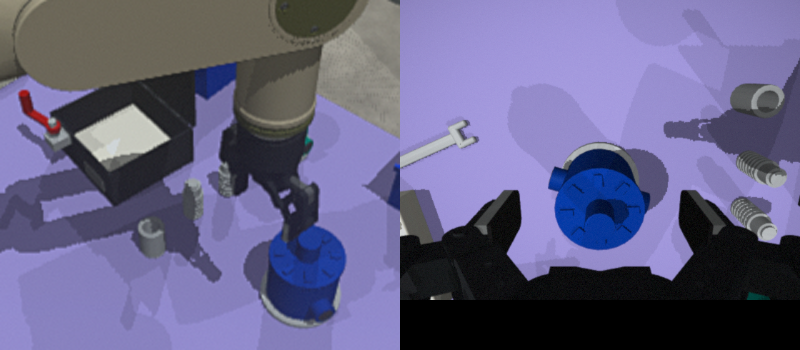

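The cover sits flush and level on the housing, the case is open and the latch is clear. The bystanders stand where they were. Handing in.

```bash
python3 -c "
from workcell import ctrl
print(ctrl.hand_in())"
```

```text
the job is handed in; nothing more can be done
None
```

Handed in at about 20 s: latch swung clear to about 1.8 rad, lid standing open just past upright, and the cover seated on the housing rim, looking flush and level; I viewed 11 pictures, one over the limit of 10.

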